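# Hang the tube disc on the tilted mixer's drive shaft

### The arm

A 6-joint arm with a two-finger parallel gripper is mounted at the origin on the work surface. World frame = base frame: x ahead of the robot, y to its left, z up, the work surface at z = 0. Lengths are in m, angles in rad, forces in N, time in s.
With the tool pointing down it reaches from about 0.35 to 0.975 m from the base axis. Payload 4.9 kg.
Tool frame: the origin (TCP) lies at the very end of the fingers, on their centre line; the grasp point (between the pads) lies 19 mm behind it (ctrl.pinch_z is the distance from the TCP to the grasp point, in m); z points along the fingers, y is the line along which they close (so a half turn about z gives the same grasp; the last joint's range is limited). The gripper opens to 85 mm and grips with 20 to 120 N. Pads are 22 mm wide; open, the fingers measure 114 mm over their backs; the gripper's body (76 mm by 85 mm) begins 54 mm behind the grasp point. The pads swing forward as they close: fully open they stand 13 mm farther back than shut.
Start: joints at [1.202, 0.053, 1.613, -0, 1.476, -0.119], TCP at [0.154, 0.606, 0.231] pointing down, gripper open.
Joint ranges: [-3.01, 3.01], [-1.01, 2.22], [0.06, 2.58], [-1.02, 4.17], [0.09, 2.62], [-3.14, 3.14]. Speed limits (rad/s): [2.57, 2.57, 3.14, 3.14, 3.14, 3.14].

### API

Orientations are given as a rotation vector (axis times angle).
In Python, from station import ctrl, optics gives the robot as it stands. The module is installed in compiled form; this text tells all that it offers.
- The arm moves only by the shell command python3 -m handwheel 'ROWS' [OPENING] [FORCE]. ROWS is JSON, one flat list of numbers, 6 for each row, row after row: the shift along the tool's x, y, z in m, then the turn, a rotation vector about the tool's x, y, z in degrees. A call has 1 to 20 rows; each row shifts and turns the commanded pose from where the row before left it, along the tool's axes as they then stand; what a row does not reach is not made up. A row lasts 1/10 s, in which the tool goes at most 50 mm and 8.59 degrees, less where a joint would pass 70% of its speed; a pose out of reach is approached as far as the arm can. A call is refused whole if a number of a shift passes 0.05 or a number of a turn 8.59, either way. A call with a gripper value outside its range is refused whole. OPENING is the closure, from 0 (fully open) to 1 (shut), set as the call begins (- or left out, the last holds). The fingers move at their own pace and stop on an object; FORCE is the grip in N (left out, the last holds). Time passes only in rows, so rows that do not move let the fingers close. It gives the time, the measured TCP pose, the force and the opening at its end, in the units of the state.
- ctrl.get_obs(): the state, without advancing time (a new reading comes with each control period).
- optics.get_image(name): name is "scene" or "top" or "wrist"; returns (picture, depth): 420x560x3 uint8, red, green, blue; 420x560 float32, m along the optical axis (not along the pixel's ray), 0 where there is no reading.
- optics.get_calibration(name): a dict with "fovy" (degrees; the focal length in pixels is half the picture's height over the tangent of half this angle, whatever the lens; pixels are square), "cx", "cy" (the principal point, pixels), "rvec" (rotation vector, rad) and "tvec" (3), from world to camera coordinates, as OpenCV has them; the wrist camera has in their place "mount" (4x4, takes a point from camera to tool coordinates, whose origin is the TCP and whose axes are the flange's). Camera axes: x right, y down, z forward; pixel columns grow to the right and rows downward; lengths in m; the calibration is good to about 2 mm. A picture is of the moment at which its call begins: read the wrist's pose just before it. get_calibration takes no time and is no camera call.
- ctrl.finish_job(): hands the job in, once; it reports no verdict.
The state is a dict: "t": time; "q": joint angles; "dq": joint speeds; "effort": joint torques, N m; "tool_pos": TCP position; "tool_rot": TCP orientation; "contact_force": force on the tool from outside, world axes, zero at the start; "wrist_torque": the same for the moment, N m; "opening": finger opening in m.
Only numpy, scipy, OpenCV 4.12 (cv2) and the standard library are available. Lean on these libraries where they do the work, as an engineer would, in place of code of your own. Each camera call takes 0.05 s, during which the arm holds its last target. There are 200 camera calls.

### The job

Pick up the tube disc by its grip and hang it on the leaning drive shaft of the tube mixer, sliding it on along the shaft. Where it stops on the shaft's cross-shaped drive, keep pressing lightly and turn it until the drive slips into the slots in the hub's foot, then seat it fully home against the mixer's flange, let go and leave it there. Go gently, never force the disc against the mixer, and do not disturb the other things on the bench.

Things in the scene. Friction and masses are not known exactly. Their poses are not given: they have to be found in the camera images.
- disc_grip (a point): Grip of the loose tube disc (about 0.2 kg), which stands upright on the bench on its hub. A solid grey bar, 40 mm long along the disc's x axis, 20 mm thick along y, from 42 to 82 mm above the foot; the disc's z axis is the hub's axis, up. This point is on that axis, 68 mm above the foot: pinch here from above, fingers closing along the disc's y axis.
- disc_plate (a point): Same disc: centre of the top of its white plate, 42 mm above the foot. Plate 110 mm in diameter, 6 mm thick, with eight capped tubes 45 mm from the axis; the caps rise 4 mm above the plate, the tubes hang 18 mm below it. The plate stays 36 mm clear of the surface under the foot.
- disc_foot (a point): Same disc: centre of the underside of its hub, 68 mm below disc_grip. Hub: square aluminium foot 40 x 40 mm, 11 mm high, then round, 40 mm in diameter. Two slots cross here, 10.5 mm wide, 11 mm deep, right through the foot along the disc's x and y axes; in their middle starts a round bore 14 mm in diameter, up to 42 mm from the foot.
- seat (a point): Centre of the mixer's aluminium flange face (60 mm in diameter), 165 mm above the bench; the shaft comes out here. z axis: out along the shaft, up and towards the robot's side, 0.52 rad from vertical; y axis level. When home the hub foot lies flat on the flange: disc_foot at seat, z axes in line. Over 60 N between disc and mixer would harm the gear.
- drive_top (a point): Top of the cross-shaped drive, 10 mm from the flange: two crossed bars 32 x 8 mm. Its angle about the shaft is random and not measured (not this frame's); the gear holds it up to 0.4 N m. It enters the foot's slots only within 4 degrees (every 90, so turn at most 45 either way, or 90 one way); till then the foot rests on it. Press with 4 to 8 N while turning.
- pin_tip (a point): Tip of the shaft, 40 mm from the flange. Between drive and tip the shaft is a round steel pin 12 mm in diameter; its last 9 mm are a cone down to 6 mm at the tip. Same axes as seat.
- mixer: The tube mixer, fixed to the bench: white base 170 x 140 x 45 mm high, with a yoke and a leaning round motor head 72 mm in diameter that ends in the flange. Origin on the bench under the flange's centre; x axis points away from the side to which the shaft leans, z up. The base reaches 55 mm in front of the origin and 115 mm behind.
- flask: Bystander: clear culture flask with a green cap, lying, about 130 x 75 x 30 mm high. Origin underneath.
- media: Bystander: bottle 70 mm in diameter, 150 mm high. Origin underneath.
- buffer: Bystander: bottle 56 mm in diameter, 120 mm high. Origin underneath.
- petri: Bystander: clear culture dish 90 mm in diameter, 16 mm high. Origin underneath.
- beaker: Bystander: small glass beaker 60 mm in diameter, 70 mm high. Origin underneath.
- tipbox: Bystander: box of pipette tips 120 x 85 x 55 mm high. Origin underneath.
- marker: Bystander: black marker pen 130 mm long, 12 mm thick, lying. Origin underneath.
Things that resemble listed ones, but are neither listed nor needed, are in the scene too. Leave any green or red look-alike of the part that bears disc_grip alone.

How it is judged:
By the outcome, as a careful person would: the job done as asked, in the order asked, and still so for the second after the job is handed in, with the robot touching nothing.
It also fails if it takes over 64 s, if anything falls off the work surface, if the arm or the gripper's body presses on something with over 40 N, if the wrist force passes 120 N, or if a joint passes its speed limit or range.

## Working session

There is one attempt and no reset: what is moved stays moved. The work goes in short steps, Python scripts to look and compute and a shell command to move; the robot and the scene stay as the last step left them, time stands still between calls to the robot, and variables do not carry over. Pictures are saved under pics/ and viewed, on a budget of 10 in all, crops included, one or two more only if the job needs it, and the job is handed in when it is done.

```bash
mkdir -p pics; cat > h.py <<'E'
import numpy as np, cv2
from scipy.spatial.transform import Rotation as R
from station import ctrl, optics
def cam(n, obs=None):
    c=optics.get_calibration(n)
    f=210/np.tan(np.radians(c["fovy"])/2)
    if "mount" in c:
        o=obs or ctrl.get_obs(); M=np.eye(4); M[:3,:3]=R.from_rotvec(o["tool_rot"]).as_matrix(); M[:3,3]=o["tool_pos"]
        T=M@np.array(c["mount"])
    else:
        r=R.from_rotvec(np.ravel(c["rvec"])).as_matrix(); T=np.eye(4); T[:3,:3]=r.T; T[:3,3]=-r.T@np.ravel(c["tvec"])
    return f,c["cx"],c["cy"],T
def pts(K,u,v,d):
    f,cx,cy,T=K; u,v,d=map(np.asarray,(u,v,d))
    p=np.stack([(u-cx)/f*d,(v-cy)/f*d,d],-1); return p@T[:3,:3].T+T[:3,3]
def ray(K,u,v,z):
    f,cx,cy,T=K; r=T[:3,:3]@np.array([(u-cx)/f,(v-cy)/f,1]); o=T[:3,3]; return o+r*(z-o[2])/r[2]
def proj(K,P):
    f,cx,cy,T=K; p=(np.atleast_2d(P)-T[:3,3])@T[:3,:3]; return np.c_[cx+f*p[:,0]/p[:,2],cy+f*p[:,1]/p[:,2]]
def grab(n):
    o=ctrl.get_obs(); K=cam(n,o); im,d=optics.get_image(n)
    np.savez(f"last_{n}.npz",im=im,d=d,f=K[0],cx=K[1],cy=K[2],T=K[3]); return im,d,K
def load(n):
    z=np.load(f"last_{n}.npz"); return z["im"],z["d"],(float(z["f"]),float(z["cx"]),float(z["cy"]),z["T"])
def save(name,im): cv2.imwrite("pics/"+name,cv2.cvtColor(im,cv2.COLOR_RGB2BGR))
E
python3 - <<'E'
from h import *
print(ctrl.get_obs(), ctrl.pinch_z)
for n in ("scene","top"):
    im,d,K=grab(n); save(n+"0.png",im); print(n,K[3].round(3).tolist(),K[0],(d>0).mean())
E
```

```text
{'t': 0.0, 'q': array([ 1.20202241e+00,  5.33784913e-02,  1.61429964e+00,  1.29489843e-05,
        1.47597141e+00, -1.18996488e-01]), 'dq': array([-0.00127178,  0.00051006, -0.00196832,  0.00133961, -0.00223842,
       -0.00015579]), 'effort': array([-2.35496473e-04, -3.93695605e+01, -3.70167160e+01, -2.11681827e-04,
        6.94980263e-03, -9.62461087e-06]), 'tool_pos': array([0.15426254, 0.60502632, 0.23004623]), 'tool_rot': array([-0.39126864, -3.11661745,  0.00312994]), 'contact_force': array([-0.40725748,  0.16928808, -0.64259183]), 'wrist_torque': array([ 0.06465363, -0.0248473 , -0.01945742]), 'opening': 0.08546700684259576} 0.0187
scene [[-0.018, 0.786, -0.618, 1.413], [1.0, 0.008, -0.018, -0.019], [-0.009, -0.618, -0.786, 1.233], [0.0, 0.0, 0.0, 1.0]] 450.8367231535482 0.9957397959183674
top [[-0.006, -0.989, 0.149, 0.386], [-0.999, 0.001, -0.032, -0.025], [0.032, -0.149, -0.988, 1.153], [0.0, 0.0, 0.0, 1.0]] 421.9282235218155 0.9959736394557823
```

View pics/scene0.png

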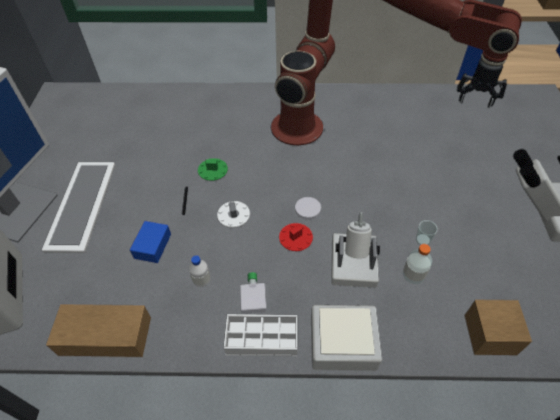

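View pics/top0.png

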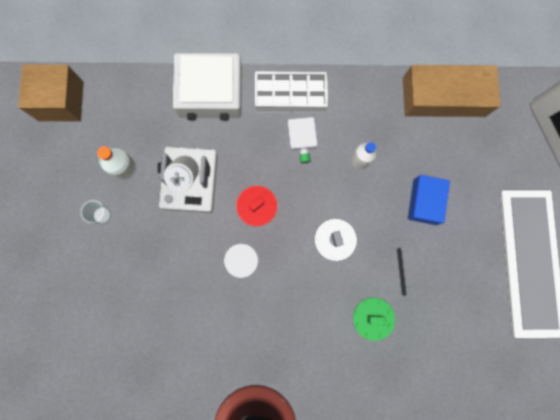

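The candidates are:
- White disc with a grey grip: scene (234,213), top (336,240).
- Red look-alike: scene (296,237), top (257,206).
- Green look-alike: scene (213,169), top (375,319).
- Clear petri dish: scene (308,207), top (241,261).

The white disc with the grey bar matches the description. The mixer is at scene (358,245), top (180,178).

```bash
cat > m.py <<'E'
from h import *
def pca(a):
    c=a.mean(0); w,v=np.linalg.eigh(np.cov((a-c).T)); return c,np.degrees(np.arctan2(v[1,-1],v[0,-1])),np.sqrt(w)
for n,(u0,v0) in (("top",(336,240)),("scene",(234,213))):
    im,d,K=load(n); V,U=np.mgrid[:420,:560]
    P=pts(K,U,V,d); near=np.hypot(U-u0,V-v0)<35
    bench=np.median(P[near&(im.max(2)<130)&(P[...,2]<.02)][:,2])
    print(n,"bench z",bench)
    hsv=cv2.cvtColor(im,cv2.COLOR_RGB2HSV)
    w=near&(hsv[...,2]>175)&(hsv[...,1]<50)
    cs,_=cv2.findContours(w.astype(np.uint8),cv2.RETR_EXTERNAL,cv2.CHAIN_APPROX_NONE); c=max(cs,key=cv2.contourArea)
    e=cv2.fitEllipse(cv2.convexHull(c)); print("ellipse",e,"plate ctr",ray(K,*e[0],.042), "depth z plate",np.median(P[w][:,2]))
    g=near&(P[...,2]>.065)&(P[...,2]<.1); print("grip n",g.sum(),pca(P[g][:,:2]) if g.sum()>4 else "", P[g].mean(0))
    x=P[...,0];y=P[...,1];z=P[...,2]
    uc,vc=(180,178) if n=="top" else (358,245)
    m=(abs(U-uc)<45)&(abs(V-vc)<50)
    b=m&(z>.03)&(z<.055); print("base",b.sum(),cv2.minAreaRect((P[b][:,:2]*1000).astype(np.float32)))
    for lo,hi in ((.1,.14),(.14,.155),(.155,.17),(.17,.185),(.185,.2),(.2,.22)):
        q=m&(z>lo)&(z<hi); 
        if q.sum(): print(lo,hi,q.sum(),P[q].mean(0).round(4),P[q].min(0).round(3),P[q].max(0).round(3))
ims=[]
for n,(u0,v0) in (("top",(336,240)),("top",(185,180)),("scene",(234,213)),("scene",(358,240))):
    im,_,_=load(n); ims.append(cv2.resize(im[v0-37:v0+38,u0-50:u0+50],(400,300),interpolation=cv2.INTER_CUBIC))
save("crop1.png",np.vstack([np.hstack(ims[:2]),np.hstack(ims[2:])]))
E
python3 m.py
```

```text
top bench z nan
ellipse ((335.2705993652344, 239.41929626464844), (42.411468505859375, 43.179141998291016), 137.84678649902344) plate ctr [ 0.47982673 -0.21544846  0.042     ] depth z plate 0.04124573654994457
grip n 132 (array([ 0.47877292, -0.21395926]), np.float64(-165.65893127079497), array([0.00607318, 0.01134619])) [ 0.47877292 -0.21395926  0.08008145]
base 1940 ((644.972900390625, 179.29486083984375), (141.36013793945312, 170.56381225585938), 86.268798828125)
0.1 0.14 522 [0.6568 0.1715 0.1162] [0.591 0.113 0.1  ] [0.691 0.243 0.139]
0.14 0.155 171 [0.6176 0.1705 0.1495] [0.59  0.144 0.14 ] [0.667 0.214 0.155]
0.155 0.17 345 [0.6232 0.1765 0.1635] [0.597 0.145 0.155] [0.661 0.213 0.17 ]
0.17 0.185 223 [0.6312 0.179  0.1741] [0.604 0.154 0.17 ] [0.652 0.208 0.184]
0.185 0.2 26 [0.6015 0.1799 0.1929] [0.595 0.176 0.185] [0.61  0.186 0.2  ]
0.2 0.22 3 [0.5952 0.1816 0.2013] [0.594 0.179 0.201] [0.597 0.184 0.202]
scene bench z 8.539922776740205e-05
ellipse ((233.1059112548828, 213.46807861328125), (24.935136795043945, 31.846553802490234), 83.07090759277344) plate ctr [ 0.48443232 -0.21325965  0.042     ] depth z plate 0.04261223952839921
grip n 73 (array([ 0.48591328, -0.21301343]), np.float64(-165.30393702718737), array([0.00589332, 0.01280072])) [ 0.48591328 -0.21301343  0.07935169]
base 1245 ((649.6603393554688, 179.4544219970703), (140.88632202148438, 172.79495239257812), 86.02198028564453)
0.1 0.14 579 [0.6694 0.1768 0.1177] [0.622 0.113 0.1  ] [0.698 0.244 0.14 ]
0.14 0.155 133 [0.6594 0.176  0.1474] [0.594 0.144 0.14 ] [0.681 0.214 0.155]
0.155 0.17 219 [0.6408 0.1781 0.1637] [0.601 0.146 0.155] [0.67  0.215 0.17 ]
0.17 0.185 156 [0.6346 0.18   0.175 ] [0.608 0.153 0.17 ] [0.659 0.206 0.184]
0.185 0.2 23 [0.6067 0.1813 0.1927] [0.597 0.176 0.185] [0.614 0.188 0.199]
0.2 0.22 2 [0.6022 0.1825 0.2027] [0.599 0.181 0.201] [0.605 0.184 0.204]
  return _methods._mean(a, axis=axis, dtype=dtype,
  ret = ret.dtype.type(ret / rcount)
```

View pics/crop1.png

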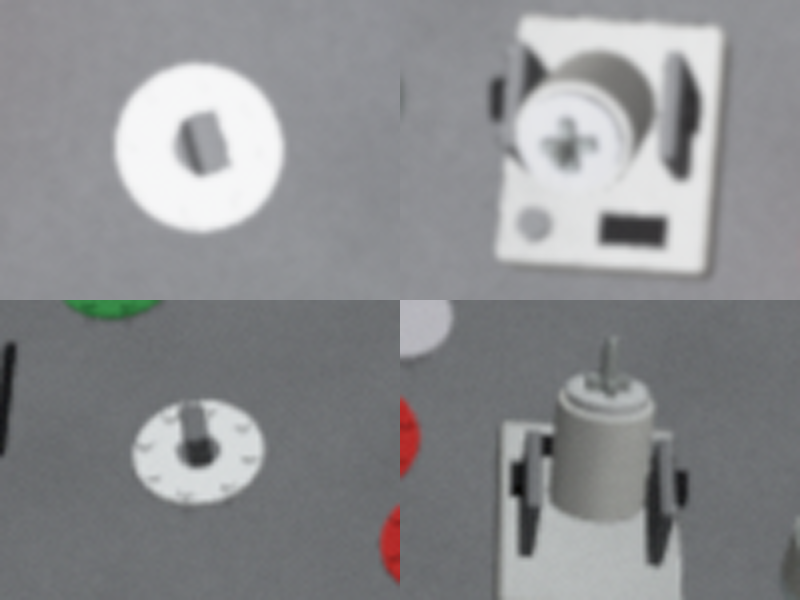

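The crop confirms the white disc: a grey bar on a white plate with its long axis at about 14° in world. The cross drive shows on the flange at about top (185,180). Next I'll work out the move to a view above the disc.

```bash
cat >> h.py <<'E'
def down(yaw):  # tool pointing down, tool y at world angle yaw(deg)
    a=np.radians(yaw); y=np.array([np.cos(a),np.sin(a),0]); z=np.array([0,0,-1.]); return np.c_[np.cross(y,z),y,z]
def go(P,Rt):   # rotate first (deg rotvec in tool), then shift in the new tool axes (mm)
    o=ctrl.get_obs(); R0=R.from_rotvec(o["tool_rot"]).as_matrix()
    print("t",round(o["t"],2),"turn deg",np.degrees(R.from_matrix(R0.T@Rt).as_rotvec()).round(2),"then shift mm",(Rt.T@(np.array(P)-o["tool_pos"])*1000).round(1))
E
python3 - <<'E'
from h import *
print(np.array(optics.get_calibration("wrist")["mount"]).round(4).tolist(),optics.get_calibration("wrist")["fovy"])
go([.482,-.2145,.23],down(104.5))
E
```

```text
[[-0.0003, -0.9631, -0.269, 0.0672], [1.0, -0.0001, -0.0005, 0.0013], [0.0005, -0.269, 0.9631, -0.143], [0.0, 0.0, 0.0, 1.0]] 59.22546534220945
t 0.1 turn deg [ -0.1   -0.04 -28.81] then shift mm [-1.121e+02 -8.755e+02  2.000e-01]
```

```bash
python3 -m handwheel '[0,0,0,0,0,-7.2, 0,0,0,0,0,-7.2, 0,0,0,0,0,-7.2, 0,0,0,0,0,-7.2, -0.0062,-0.03,0,0,0,0, -0.0062,-0.049,0,0,0,0]' 0
python3 -m handwheel '[-0.0062,-0.0495,0,0,0,0, -0.0062,-0.0495,0,0,0,0, -0.0062,-0.0495,0,0,0,0, -0.0062,-0.0495,0,0,0,0, -0.0062,-0.0495,0,0,0,0, -0.0062,-0.0495,0,0,0,0, -0.0062,-0.0495,0,0,0,0, -0.0062,-0.0495,0,0,0,0, -0.0062,-0.0495,0,0,0,0, -0.0062,-0.0495,0,0,0,0, -0.0062,-0.0495,0,0,0,0, -0.0062,-0.0495,0,0,0,0, -0.0062,-0.0495,0,0,0,0, -0.0062,-0.0495,0,0,0,0, -0.0062,-0.0495,0,0,0,0, -0.0062,-0.0495,0,0,0,0, 0,0,0,0,0,0, 0,0,0,0,0,0, 0,0,0,0,0,0]'
python3 - <<'E'
from h import *
go([.482,-.2145,.23],down(104.5))
im,d,K=grab("wrist"); save("wr1.png",im); print(ctrl.get_obs()["q"].round(3),proj(K,[[.482,-.2145,.08]]))
E
```

```text
t: 0.7
tool_pos: [0.186, 0.5323, 0.2305]
tool_rot: [0.4, -3.115, 0.001]
contact_force: [1.0, -0.0, 1.1]
opening: 0.0854
t: 2.6
tool_pos: [0.48, -0.209, 0.2309]
tool_rot: [0.397, -3.116, -0.001]
contact_force: [0.3, -1.0, -0.1]
opening: 0.0856
t 2.6 turn deg [ 0.05 -0.03  0.02] then shift mm [-0.5 -5.9  0.9]
[-0.552 -0.193  1.846  0.     1.488 -2.377] [[272.07848985 191.53936014]]
```

View pics/wr1.png

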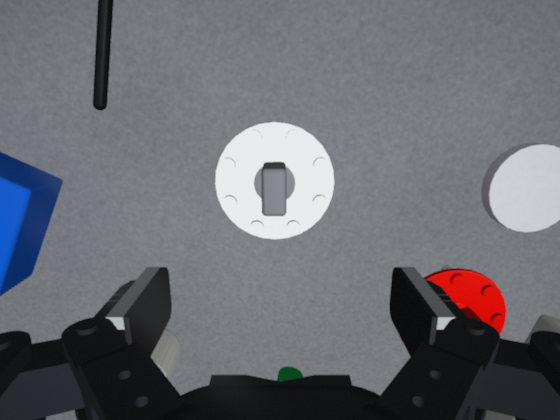

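The wrist view shows the white disc's centre at about (274,181), with the grey bar upright in the picture at (274,189). The red look-alike is well clear at (465,300). Next I'll measure the disc from this view.

```bash
cat > w.py <<'E'
from h import *
im,d,K=load("wrist"); V,U=np.mgrid[:420,:560]; P=pts(K,U,V,d); near=np.hypot(U-274,V-184)<75
g=near&(P[...,2]>.074)&(P[...,2]<.095)
r=cv2.minAreaRect((P[g][:,:2]*1000).astype(np.float32)); print("grip top",r,np.median(P[g][:,2]))
w=near&(im.min(2)>180)
c=max(cv2.findContours(w.astype(np.uint8),0,1)[0],key=cv2.contourArea); e=cv2.fitEllipse(c)
print("plate",e,ray(K,*e[0],.042),"z",np.median(P[w][:,2]))
p=ray(K,*e[0],.042); go([p[0],p[1],.05],down(104.5))
E
python3 w.py
```

```text
grip top ((481.89129638671875, -213.00465393066406), (40.432579040527344, 19.848859786987305), 14.692816734313965) 0.08195452304223949
plate ((274.2425231933594, 180.2368621826172), (116.23533630371094, 118.29248809814453), 91.6974105834961) [ 0.47986081 -0.21379474  0.042     ] z 0.04238273016864491
t 2.65 turn deg [ 0.02 -0.    0.06] then shift mm [  1.6  -4.9 181.2]
```

```bash
python3 -m handwheel '[0,-0.0047,0.04,0,0,0, 0,0,0.045,0,0,0, 0,0,0.04,0,0,0, 0,0,0.028,0,0,0, 0,0,0.015,0,0,0, 0,0,0.008,0,0,0, 0,0,0.004,0,0,0, 0,0,0.001,0,0,0, 0,0,0,0,0,0, 0,0,0,0,0,0]' 0
python3 -m handwheel '[0,0,0,0,0,0, 0,0,0,0,0,0, 0,0,0,0,0,0, 0,0,0,0,0,0, 0,0,0,0,0,0, 0,0,0,0,0,0, 0,0,0,0,0,0, 0,0,0,0,0,0]' 1 70
```

```text
t: 3.65
tool_pos: [0.4825, -0.2149, 0.0517]
tool_rot: [-0.396, 3.115, -0.002]
contact_force: [0.2, -0.4, -0.4]
opening: 0.0854
t: 4.45
tool_pos: [0.4817, -0.2144, 0.0504]
tool_rot: [-0.396, 3.116, -0.0]
contact_force: [-0.4, 0.8, 1.2]
opening: 0.0187
```

The grasp holds (opening 18.7 mm). I'll lift, then compute a waypoint near the mixer with the tool along the shaft, from which the wrist camera can see the cross past the plate.

```bash
python3 -m handwheel '[0,0,-0.01,0,0,0, 0,0,-0.03,0,0,0, 0,0,-0.045,0,0,0, 0,0,-0.05,0,0,0, 0,0,-0.05,0,0,0, 0,0,-0.05,0,0,0, 0,0,-0.03,0,0,0, 0,0,-0.015,0,0,0, 0,0,0,0,0,0, 0,0,0,0,0,0]'
cat >> h.py <<'E'
def shaft(yaw_m, spin=0.):  # tool pose along shaft; mixer x at yaw_m deg; tool y = level left, spun about shaft (deg, about world-up shaft axis)
    M=R.from_euler('z',yaw_m,degrees=True)*R.from_euler('y',-.52)   # seat frame: z out along the shaft
    F=M.as_matrix(); zs=F[:,2]
    T=np.c_[-F[:,0],F[:,1],-F[:,2]]
    return R.from_rotvec(np.radians(spin)*zs).as_matrix()@T, F
E
python3 - <<'E'
from h import *
Rt,F=shaft(-4); print(F.round(3)); S=np.array([.617,.1815,.165])
print(ctrl.get_obs()["opening"],ctrl.get_obs()["contact_force"]); A=S+.135*F[:,2]-.085*Rt[:,0]; print(A)
go(A,Rt)
go(A,down(86))
go(A,down(104.5))
E
```

```text
t: 5.45
tool_pos: [0.481, -0.214, 0.328]
tool_rot: [0.396, -3.114, -0.003]
contact_force: [-0.8, 0.1, -3.0]
opening: 0.019
[[ 0.866  0.07  -0.496]
 [-0.061  0.998  0.035]
 [ 0.497  0.     0.868]]
0.018982585719619603 [-0.80610344  0.05672791 -3.04452769]
[0.62366953 0.18103362 0.3243904 ]
t 5.45 turn deg [  4.92 -29.69  18.04] then shift mm [-97.8 404.   60.2]
t 5.45 turn deg [ 0.12 -0.16 18.49] then shift mm [-114.8  404.     3.6]
t 5.45 turn deg [ 0.14 -0.14 -0.01] then shift mm [-237.1  346.7    3.6]
```

```bash
python3 -m handwheel '[-0.012,0.0173,0,0,0,0, -0.0237,0.0347,0,0,0,0, -0.0237,0.0347,0,0,0,0, -0.0237,0.0347,0,0,0,0, -0.0237,0.0347,0,0,0,0, -0.0237,0.0347,0,0,0,0, -0.0237,0.0347,0,0,0,0, -0.0237,0.0347,0,0,0,0, -0.0237,0.0347,0,0,0,0, -0.0237,0.0347,0,0,0,0, -0.012,0.0173,0.003,0,0,0, 0,0,0,0.82,-4.95,3.0, 0,0,0,0.82,-4.95,3.0, 0,0,0,0.82,-4.95,3.0, 0,0,0,0.82,-4.95,3.0, 0,0,0,0.82,-4.95,3.0, 0,0,0,0.82,-4.95,3.0, 0,0,0,0,0,0, 0,0,0,0,0,0]'
python3 - <<'E'
from h import *
Rt,F=shaft(-4); S=np.array([.617,.1815,.165]); A=S+.135*F[:,2]-.085*Rt[:,0]
go(A,Rt); im,d,K=grab("wrist"); save("wr2.png",im); print(ctrl.get_obs()["q"].round(3), proj(K,[S,S+.04*F[:,2]]))
E
```

```text
t: 7.35
tool_pos: [0.6236, 0.1805, 0.3247]
tool_rot: [0.088, 2.622, -0.028]
contact_force: [-0.7, -0.2, -2.1]
opening: 0.0189
t 7.35 turn deg [-0.12 -0.11  0.18] then shift mm [0.1 0.5 0.2]
[ 0.231 -0.224  1.778 -0.169  1.094 -1.232] [[280.2797614   79.63946002]
 [280.14275112  75.00298345]]
```

View pics/wr2.png

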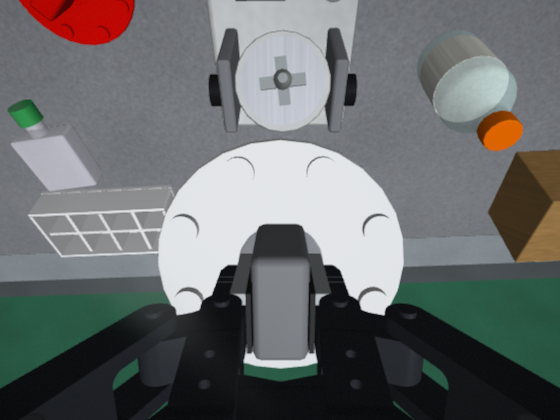

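The wrist view shows the mixer head centred at about (283,80) with the pin tip at (283,76). The drive cross is clearly visible, rotated only a few degrees. The disc is held square. Now I'll measure these.

```bash
cat > c.py <<'E'
from h import *
im,d,K=load("wrist"); V,U=np.mgrid[:420,:560]; P=pts(K,U,V,d)
F=shaft(-4)[1]; S=np.array([.617,.1815,.165]); Q=(P-S)@F   # seat-frame coords
near=np.hypot(U-283,V-80)<60
f=near&(abs(Q[...,2])<.004)&(np.hypot(Q[...,0],Q[...,1])<.036)
A=np.c_[Q[f][:,:2],np.ones(f.sum())]; co=np.linalg.lstsq(A,Q[f][:,2],rcond=None)[0]; print("plane",co,f.sum())
c=max(cv2.findContours(f.astype(np.uint8),0,1)[0],key=cv2.contourArea); e=cv2.fitEllipse(c); print("flange px",e,(ray(K,*e[0],.165)-S)@F, cv2.minEnclosingCircle((Q[f][:,:2]*1000).astype(np.float32)))
x=near&(Q[...,2]>.007)&(Q[...,2]<.013)&(np.hypot(Q[...,0],Q[...,1])<.02); q=Q[x]
print("cross n",x.sum(),q.mean(0))
ctr=np.median(q[:,:2],0); ctr=(q[:,:2].max(0)+q[:,:2].min(0))/2; r=q[:,:2]-ctr; far=np.hypot(*r.T)>.009
th=np.arctan2(r[far,1],r[far,0]); print("ctr",ctr,"cross angle about shaft (deg, from seat x)",np.degrees(np.angle(np.mean(np.exp(4j*th)))/4))
g=cv2.cvtColor(im,cv2.COLOR_RGB2GRAY); 
for lo,hi in ((.014,.03),(.03,.036),(.036,.045)):
    t=near&(Q[...,2]>lo)&(Q[...,2]<hi)&(np.hypot(Q[...,0],Q[...,1])<.012); print(lo,t.sum(),Q[t].mean(0),U[t].mean(),V[t].mean())
b=near&(abs(P[...,2]-.045)<.003); 
crop=cv2.resize(im[20:140,203:363],(800,600),interpolation=cv2.INTER_CUBIC); save("crop2.png",crop)
# grip/bar direction in tool frame
g=(P@np.zeros(3)==0)&(U>245)&(U<315)&(V>235)&(V<350)&(d>0)&(d<.17)
o=ctrl.get_obs(); Rt=R.from_rotvec(o["tool_rot"]).as_matrix(); B=(P[g]-o["tool_pos"])@Rt; 
gg=B[:,2]<np.percentile(B[:,2],50); print("grip in tool",cv2.minAreaRect((B[gg][:,:2]*1000).astype(np.float32)),np.median(B[gg][:,2]))
W=(P-o["tool_pos"])@Rt; w=(im.min(2)>190)&(abs(W[...,2]-.008)<.006)&(abs(U-281)<130)&(V>135)
print("plate in tool", cv2.minEnclosingCircle((W[w][:,:2]*1000).astype(np.float32)),np.median(W[w],0))
A=np.c_[W[w][:,:2],np.ones(w.sum())]; print(np.linalg.lstsq(A,W[w][:,2],rcond=None)[0])
E
python3 c.py
```

```text
plane [-0.00050018  0.00356533 -0.00038216] 4795
flange px ((282.6641845703125, 79.6675796508789), (83.04432678222656, 87.75196075439453), 1.3462527990341187) [ 1.35440462e-05  1.69550988e-03 -7.75480391e-06] ((0.9167775511741638, 1.588004469871521), 30.037771224975586)
cross n 718 [0.00103734 0.00166519 0.009663  ]
ctr [0.00071659 0.00157322] cross angle about shaft (deg, from seat x) 6.431236108657332
0.014 15 [0.00600378 0.00184473 0.02204118] 283.0 86.93333333333334
0.03 141 [0.00150523 0.00159203 0.0331904 ] 282.709219858156 78.43262411347517
0.036 147 [0.00111564 0.00146243 0.03873075] 282.5374149659864 77.10884353741497
grip in tool ((3.3632020950317383, 0.9750509262084961), (34.37637710571289, 22.634248733520508), 0.15853020548820496) -0.03091461653365795
plate in tool ((0.28094246983528137, 0.9425737857818604), 54.691131591796875) [0.02236173 0.00126837 0.00923939]
[ 0.00087355 -0.00158613  0.00873319]
```

View pics/crop2.png

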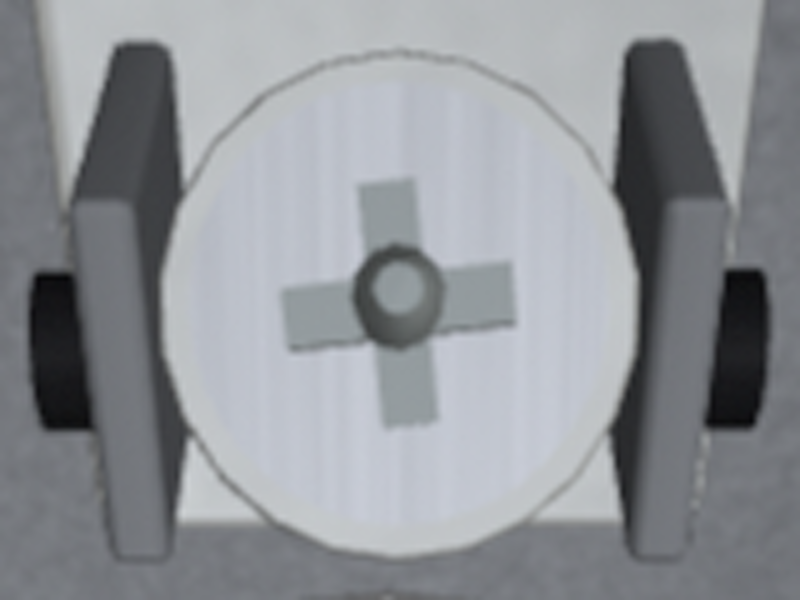

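Measured results:
- The shaft axis is about (0.8, 1.6) mm from my estimate in the seat frame.
- The cross is rotated about +6° around the shaft.
- The held disc's centre is offset (0.3, 0.9) mm in the tool frame as seen by the same camera.

I'll centre the disc over the pin and spin it a few degrees the other way so that it stops on the drive clearly misaligned. Then I'll approach.

```bash
python3 -m handwheel '[0.018,0.0012,0,-0.12,-0.11,0, 0.03,0,0,0,0,1, 0.024,0,0,0,0,1, 0.010,0,0.005,0,0,1, 0.002,0,0.01,0,0,1, 0,0,0.01,0,0,0, 0,0,0,0,0,0, 0,0,0,0,0,0, 0,0,0,0,0,0]'
python3 - <<'E'
from h import *
Rt,F=shaft(-4,-4); S=np.array([.617,.1815,.165]); X=S+F@[.0008,.0016,0]; A=X+.110*F[:,2]-Rt@[.0003,.0009,0]
go(A,Rt); o=ctrl.get_obs(); print(o["contact_force"].round(2),o["wrist_torque"].round(2),o["q"].round(2))
E
```

```text
t: 8.3
tool_pos: [0.5654, 0.187, 0.2643]
tool_rot: [0.181, 2.609, 0.001]
contact_force: [-0.1, -0.1, -2.3]
opening: 0.0193
t 8.3 turn deg [0.08 0.33 0.06] then shift mm [ 3.3 -1.4  1.9]
[-0.06 -0.14 -2.32] [0.03 0.45 0.  ] [ 0.27 -0.33  1.97 -0.2   1.01 -1.1 ]
```

```bash
python3 -m handwheel '[0.0033,-0.0014,0,0,0.2,0, 0,0,0,0,0,0, 0,0,0,0,0,0]'
cat > k.py <<'E'
from h import *
import sys
a=float(sys.argv[1]) if len(sys.argv)>1 else -4
Rt,F=shaft(-4,a); S=np.array([.617,.1815,.165]); X=S+F@[.0008,.0016,0]; A=X+.110*F[:,2]-Rt@[.0003,.0009,0]
go(A,Rt); o=ctrl.get_obs(); f=Rt.T@(o["contact_force"]-[-.4,-.1,-2.3]); print("force tool",f.round(2),"torque tool",(Rt.T@o["wrist_torque"]).round(2),"op",o["opening"].round(4))
print("foot height mm",round(float((o["tool_pos"]-X)@F[:,2]*1000-50.4),1), "cam" )
E
python3 k.py; python3 - <<'E'
from h import *
im,d,K=grab("scene"); save("sc2.png",cv2.resize(im[150:270,280:440],(800,600),interpolation=cv2.INTER_CUBIC))
im,d,K=grab("top"); V,U=np.mgrid[:420,:560]; P=pts(K,U,V,d)
E
```

```text
t: 8.6
tool_pos: [0.5617, 0.1861, 0.2621]
tool_rot: [0.18, 2.613, 0.001]
contact_force: [-0.3, 0.0, -2.0]
opening: 0.0192
t 8.6 turn deg [0.09 0.11 0.08] then shift mm [-1.  -0.   1.9]Traceback (most recent call last):
  File "k.py", line 5, in <module>
    go(A,Rt); o=ctrl.get_obs(); f=Rt.T@(o["contact_force"]-[-.4,-.1,-2.3]); print("force tool",f.round(2),"torque tool",(Rt.T@o["wrist_torque"]).round(2),"op",o["opening"].round(4))
                                                                                                                                                               ^^^^^^^^^^^^^^^^^^
AttributeError: 'float' object has no attribute 'round'
```

View pics/sc2.png

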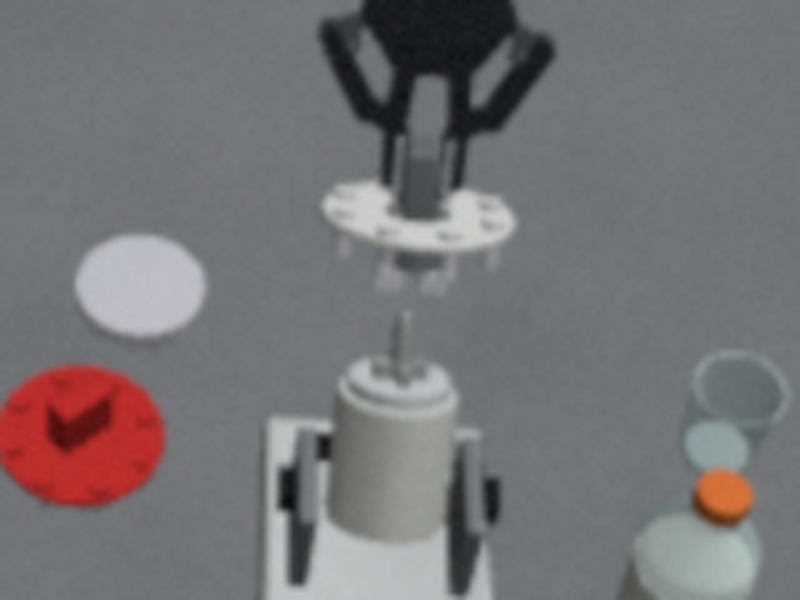

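The scene view shows the disc a little above the pin: hub bottom at about crop (420,262), pin tip at (403,312). The disc looks slightly right of the axis, so I'll check this numerically.

```bash
sed -i 's/o\["opening"\].round(4)/round(float(o["opening"]),4)/' k.py; python3 k.py; cat > s.py <<'E'
from h import *
Rt,F=shaft(-4,-4); S=np.array([.617,.1815,.165]); X=S+F@[.0008,.0016,0]
o=ctrl.get_obs(); T=R.from_rotvec(o["tool_rot"]).as_matrix(); D=o["tool_pos"]+T@[.0003,.0009,.0084]
for n,c in (("scene",(358,235)),("top",(185,190))):
    im,d,K=load(n); V,U=np.mgrid[:420,:560]; P=pts(K,U,V,d); Q=(P-X)@F; rr=np.hypot(Q[...,0],Q[...,1])
    w=(im.min(2)>170)&(rr<.075)&(abs(Q[...,2]-.1)<.012); 
    if w.sum()>50:
        h=cv2.convexHull(np.argwhere(w)[:,::-1].astype(np.int32)); e=cv2.fitEllipse(h)
        print(n,"plate px",e,"expected",proj(K,D).round(1),"depth mean seat coords",Q[w].mean(0).round(4))
    t=(Q[...,2]>.02)&(Q[...,2]<.045)&(rr<.012); print("pin px",U[t].mean(),V[t].mean(),"h",Q[t].mean(0).round(4),"expected",proj(K,X+F[:,2]*Q[t].mean(0)[2]).round(1))
    f=(abs(Q[...,2])<.004)&(rr<.034); print("flange",Q[f].mean(0).round(4),cv2.minEnclosingCircle((Q[f][:,:2]*1000).astype(np.float32)))
E
python3 s.py
```

```text
t 8.7 turn deg [0.09 0.11 0.08] then shift mm [-0.9 -0.   1.9]
force tool [-0.2   0.33 -0.19] torque tool [0.06 0.5  0.03] op 0.0193
foot height mm 61.5 cam
scene plate px ((363.77496337890625, 192.5496826171875), (12.40123176574707, 37.39305114746094), 96.29239654541016) expected [[363.1 191.2]] depth mean seat coords [0.0175 0.001  0.1036]
pin px 359.88 215.52 h [ 0.0033 -0.0022  0.0298] expected [[360.6 215.1]]
flange [ 0.0101 -0.0029 -0.0004] ((2.8542001247406006, -1.432934045791626), 31.05889892578125)
top plate px ((166.801025390625, 190.36099243164062), (43.73141860961914, 52.18266677856445), 118.82305145263672) expected [[164.9 191.7]] depth mean seat coords [ 0.0182 -0.007   0.1037]
pin px nan nan h [nan nan nan] expected [[nan nan]]
flange [ 0.0151 -0.0147 -0.0004] ((7.113336086273193, -8.945674896240234), 27.248796463012695)s.py:10: RuntimeWarning: Mean of empty slice.
  t=(Q[...,2]>.02)&(Q[...,2]<.045)&(rr<.012); print("pin px",U[t].mean(),V[t].mean(),"h",Q[t].mean(0).round(4),"expected",proj(K,X+F[:,2]*Q[t].mean(0)[2]).round(1))
  ret = ret.dtype.type(ret / rcount)
  ret = um.true_divide(
```

```bash
python3 -m handwheel '[-0.0009,-0.001,0.005,0,0,0, 0,0,0.008,0,0,0, 0,0,0.005,0,0,0, 0,0,0.003,0,0,0, 0,0,0.003,0,0,0, 0,0,0.003,0,0,0, 0,0,0,0,0,0, 0,0,0,0,0,0]'; python3 k.py
```

```text
t: 9.5
tool_pos: [0.5758, 0.1841, 0.239]
tool_rot: [0.18, 2.614, 0.001]
contact_force: [-0.3, -0.2, -1.9]
opening: 0.0189
t 9.5 turn deg [0.08 0.09 0.08] then shift mm [ -0.    1.  -25.3]
force tool [-0.27 -0.12 -0.28] torque tool [0.03 0.4  0.05] op 0.0189
foot height mm 34.3 cam
```

```bash
python3 -m handwheel '[0,0,0.001,0,0,0, 0,0,0.001,0,0,0, 0,0,0.001,0,0,0, 0,0,0.001,0,0,0, 0,0,0.001,0,0,0, 0,0,0,0,0,0]'; python3 k.py
python3 -m handwheel '[0,0,0.001,0,0,0, 0,0,0.001,0,0,0, 0,0,0.001,0,0,0, 0,0,0.001,0,0,0, 0,0,0,0,0,0]'; python3 k.py
```

```text
t: 10.1
tool_pos: [0.5782, 0.1839, 0.2343]
tool_rot: [0.18, 2.614, 0.001]
contact_force: [-0.3, 0.4, -1.9]
opening: 0.0191
t 10.1 turn deg [0.07 0.07 0.09] then shift mm [ -0.2   1.  -30.5]
force tool [-0.19  0.5  -0.36] torque tool [-0.01  0.44  0.01] op 0.0191
foot height mm 29.1 cam
t: 10.6
tool_pos: [0.5802, 0.1838, 0.2308]
tool_rot: [0.181, 2.614, 0.001]
contact_force: [0.3, -0.5, -1.5]
opening: 0.0192
t 10.6 turn deg [0.07 0.07 0.08] then shift mm [ -0.2   1.  -34.5]
force tool [-1.06 -0.25 -0.3 ] torque tool [ 0.04  0.45 -0.02] op 0.0192
foot height mm 25.1 cam
```

```bash
python3 -m handwheel '[0,0,0.0015,0,0,0, 0,0,0.0015,0,0,0, 0,0,0.0015,0,0,0, 0,0,0.0015,0,0,0, 0,0,0.0015,0,0,0, 0,0,0,0,0,0]'; python3 k.py
python3 -m handwheel '[0,0,0.001,0,0,0, 0,0,0.001,0,0,0, 0,0,0.001,0,0,0, 0,0,0.001,0,0,0, 0,0,0,0,0,0]'; python3 k.py
```

```text
t: 11.2
tool_pos: [0.5839, 0.1835, 0.2242]
tool_rot: [0.18, 2.614, 0.001]
contact_force: [0.1, -0.3, -1.6]
opening: 0.0189
t 11.2 turn deg [0.06 0.06 0.09] then shift mm [ -0.3   1.  -42.2]
force tool [-0.82 -0.14 -0.32] torque tool [0.06 0.49 0.02] op 0.0189
foot height mm 17.4 cam
t: 11.7
tool_pos: [0.5859, 0.1833, 0.2209]
tool_rot: [0.181, 2.614, 0.001]
contact_force: [-0.1, 0.8, -2.9]
opening: 0.019
t 11.7 turn deg [0.07 0.07 0.08] then shift mm [ -0.2   1.  -46. ]
force tool [0.21 0.88 0.65] torque tool [ 0.03  0.45 -0.02] op 0.019
foot height mm 13.6 cam
```

Free on the pin. I'll approach the drive top (10 mm) in fine steps.

```bash
for i in 1; do python3 -m handwheel '[0,0,0.001,0,0,0, 0,0,0.001,0,0,0, 0,0,0.001,0,0,0, 0,0,0,0,0,0]'; done; python3 k.py
python3 -m handwheel '[0,0,0.0005,0,0,0, 0,0,0,0,0,0]'; python3 k.py
```

```text
t: 12.1
tool_pos: [0.5874, 0.1832, 0.2183]
tool_rot: [0.181, 2.614, 0.001]
contact_force: [0.5, -0.2, -1.4]
opening: 0.0192
t 12.1 turn deg [0.06 0.07 0.08] then shift mm [ -0.2   1.  -49. ]
force tool [-1.23  0.05 -0.37] torque tool [ 0.04  0.38 -0.06] op 0.0192
foot height mm 10.6 cam
t: 12.3
tool_pos: [0.5877, 0.1833, 0.2181]
tool_rot: [0.18, 2.614, 0.001]
contact_force: [0.2, -0.4, -1.9]
opening: 0.0188
t 12.3 turn deg [0.07 0.09 0.08] then shift mm [ -0.1   1.  -49.4]
force tool [-0.8  -0.19 -0.06] torque tool [0.06 0.42 0.04] op 0.0188
foot height mm 10.2 cam
```

```bash
for i in 1; do python3 -m handwheel '[0,0,0.0005,0,0,0, 0,0,0,0,0,0]'; done; python3 k.py
python3 -m handwheel '[0,0,0.0005,0,0,0, 0,0,0,0,0,0]'; python3 k.py
```

```text
t: 12.5
tool_pos: [0.588, 0.1833, 0.2179]
tool_rot: [0.18, 2.614, 0.001]
contact_force: [-1.7, -1.1, -1.0]
opening: 0.0195
t 12.5 turn deg [0.08 0.09 0.08] then shift mm [  0.    0.9 -49.7]
force tool [ 0.36 -1.16 -1.75] torque tool [0.06 0.54 0.04] op 0.0195
foot height mm 9.9 cam
t: 12.7
tool_pos: [0.5882, 0.1833, 0.2179]
tool_rot: [0.181, 2.614, 0.001]
contact_force: [-5.0, -1.1, 2.2]
opening: 0.0192
t 12.7 turn deg [0.08 0.1  0.08] then shift mm [  0.2   0.9 -49.8]
force tool [ 1.59 -1.43 -6.19] torque tool [ 0.17  0.83 -0.06] op 0.0192
foot height mm 9.8 cam
```

It stopped on the drive at 9.8 mm with about 6 N of pressing. Now I'll turn, with tool z negative towards the cross.

```bash
python3 -m handwheel '[0,0,0,0,0,-1, 0,0,0,0,0,-1, 0,0,0,0,0,-1, 0,0,0,0,0,0]'; python3 k.py -1
python3 -m handwheel '[0,0,0,0,0,-1, 0,0,0,0,0,-1, 0,0,0,0,0,0]'; python3 k.py 1
```

```text
t: 13.1
tool_pos: [0.5885, 0.1835, 0.2179]
tool_rot: [0.111, 2.616, -0.017]
contact_force: [-4.0, -0.1, 4.9]
opening: 0.0189
t 13.1 turn deg [0.11 0.16 0.1 ] then shift mm [  0.5   0.7 -49.9]
force tool [-0.48 -0.22 -7.97] torque tool [-0.1   0.61  0.05] op 0.0189
foot height mm 9.7 cam
t: 13.4
tool_pos: [0.5886, 0.1835, 0.2177]
tool_rot: [0.066, 2.618, -0.029]
contact_force: [-3.2, 0.8, 4.2]
opening: 0.0186
t 13.4 turn deg [0.11 0.17 0.1 ] then shift mm [  0.4   0.7 -50.1]
force tool [-0.75  0.64 -7.05] torque tool [-0.35  0.29  0.02] op 0.0186
foot height mm 9.5 cam
```

```bash
python3 -m handwheel '[0,0,0,0,0,-1, 0,0,0,0,0,-1, 0,0,0,0,0,0]'; python3 k.py 3
python3 -m handwheel '[0,0,0,0,0,-1, 0,0,0,0,0,-1, 0,0,0,0,0,0]'; python3 k.py 5
```

```text
t: 13.7
tool_pos: [0.5881, 0.1831, 0.2168]
tool_rot: [0.02, 2.621, -0.043]
contact_force: [0.0, 1.4, -1.1]
opening: 0.0191
t 13.7 turn deg [0.04 0.07 0.13] then shift mm [ -0.6   1.1 -50.7]
force tool [-0.97  1.47 -0.91] torque tool [-0.29  0.32 -0.02] op 0.0191
foot height mm 8.9 cam
t: 14.0
tool_pos: [0.5877, 0.1829, 0.2159]
tool_rot: [-0.026, 2.623, -0.055]
contact_force: [1.0, 1.5, -2.3]
opening: 0.0189
t 14.0 turn deg [ 0.02 -0.01  0.13] then shift mm [ -1.4   1.3 -51.2]
force tool [-1.25  1.59  0.64] torque tool [-0.15  0.31  0.  ] op 0.0189
foot height mm 8.4 cam
```

The force dropped and the foot fell to 8.4 mm, so the drive has entered the slots. I'll slide down gently.

```bash
python3 -m handwheel '[-0.0005,0.0003,0.001,0,0,-0.5, -0.0003,0.0003,0.001,0,0,0, 0,0,0,0,0,0]'; python3 k.py 6
python3 -m handwheel '[0,0,0.001,0,0,0, 0,0,0.001,0,0,0, 0,0,0,0,0,0]'; python3 k.py 6
```

```text
t: 14.3
tool_pos: [0.5897, 0.1836, 0.2152]
tool_rot: [-0.037, 2.622, -0.058]
contact_force: [-0.1, 0.2, -2.2]
opening: 0.0189
t 14.3 turn deg [ 0.03  0.03 -0.41] then shift mm [ -0.1   0.5 -52.8]
force tool [-0.38  0.31  0.04] torque tool [ 0.02  0.42 -0.  ] op 0.0189
foot height mm 6.8 cam
t: 14.6
tool_pos: [0.5908, 0.1837, 0.2139]
tool_rot: [-0.037, 2.621, -0.057]
contact_force: [1.5, 0.2, -2.4]
opening: 0.019
t 14.6 turn deg [ 0.05  0.08 -0.41] then shift mm [  0.3   0.4 -54.6]
force tool [-1.65  0.3   1.04] torque tool [-0.03  0.42 -0.03] op 0.019
foot height mm 5.0 cam
```

```bash
python3 -m handwheel '[0,0,0.001,0,0,0, 0,0,0.001,0,0,0, 0,0,0.001,0,0,0, 0,0,0,0,0,0]'; python3 k.py 6
python3 -m handwheel '[0,0,0.0005,0,0,0, 0,0,0.0005,0,0,0, 0,0,0,0,0,0]'; python3 k.py 6
```

```text
t: 15.0
tool_pos: [0.5924, 0.1836, 0.2113]
tool_rot: [-0.037, 2.621, -0.057]
contact_force: [-0.1, 0.2, -1.1]
opening: 0.0189
t 15.0 turn deg [ 0.05  0.09 -0.41] then shift mm [  0.3   0.4 -57.6]
force tool [-0.83  0.24 -0.87] torque tool [-0.07  0.63 -0.01] op 0.0189
foot height mm 2.0 cam
t: 15.3
tool_pos: [0.5928, 0.1836, 0.2105]
tool_rot: [-0.037, 2.621, -0.057]
contact_force: [-0.9, -0.2, -3.4]
opening: 0.019
t 15.3 turn deg [ 0.06  0.08 -0.42] then shift mm [  0.3   0.4 -58.5]
force tool [ 0.97 -0.    0.72] torque tool [-0.02  0.56  0.  ] op 0.019
foot height mm 1.1 cam
```

```bash
python3 -m handwheel '[0,0,0.0005,0,0,0, 0,0,0.0005,0,0,0, 0,0,0,0,0,0]'; python3 k.py 6
python3 -m handwheel '[0,0,0.0005,0,0,0, 0,0,0,0,0,0]'; python3 k.py 6
```

```text
t: 15.6
tool_pos: [0.5933, 0.1835, 0.2096]
tool_rot: [-0.037, 2.621, -0.057]
contact_force: [-0.4, -0.3, -2.6]
opening: 0.0191
t 15.6 turn deg [ 0.06  0.09 -0.42] then shift mm [  0.3   0.4 -59.5]
force tool [ 0.11 -0.18  0.28] torque tool [-0.06  0.62  0.02] op 0.0191
foot height mm 0.1 cam
t: 15.8
tool_pos: [0.5935, 0.1836, 0.2096]
tool_rot: [-0.037, 2.621, -0.057]
contact_force: [-3.4, -0.3, -0.3]
opening: 0.0187
t 15.8 turn deg [ 0.06  0.08 -0.42] then shift mm [  0.4   0.4 -59.6]
force tool [ 1.62 -0.26 -3.25] torque tool [-0.02  1.01 -0.02] op 0.0187
foot height mm 0.0 cam
```

Contact with the flange at 0.0 mm. One more light press to confirm, then back off the preload and open.

```bash
python3 -m handwheel '[0,0,0.0005,0,0,0, 0,0,0.0005,0,0,0, 0,0,0,0,0,0, 0,0,0,0,0,0]'; python3 k.py 6
python3 -m handwheel '[0,0,-0.001,0,0,0, 0,0,0,0,0,0]'; python3 k.py 6
```

```text
t: 16.2
tool_pos: [0.5936, 0.1836, 0.2096]
tool_rot: [-0.036, 2.622, -0.057]
contact_force: [-11.9, -0.7, 6.2]
opening: 0.019
t 16.2 turn deg [ 0.04  0.04 -0.42] then shift mm [  0.5   0.3 -59.6]
force tool [  5.85  -0.78 -13.04] torque tool [ 0.09  1.6  -0.03] op 0.019
foot height mm -0.0 cam
t: 16.4
tool_pos: [0.5935, 0.1836, 0.2096]
tool_rot: [-0.037, 2.621, -0.057]
contact_force: [-5.2, 0.0, 0.3]
opening: 0.0191
t 16.4 turn deg [ 0.06  0.1  -0.42] then shift mm [  0.4   0.3 -59.6]
force tool [ 2.9   0.11 -4.63] torque tool [0.   0.99 0.01] op 0.0191
foot height mm 0.0 cam
```

```bash
python3 -m handwheel '[0,0,0,0,0,0, 0,0,0,0,0,0, 0,0,0,0,0,0, 0,0,0,0,0,0, 0,0,0,0,0,0, 0,0,0,0,0,0, 0,0,0,0,0,0, 0,0,0,0,0,0]' 0; python3 k.py 6
python3 -m handwheel '[0,0,-0.002,0,0,0, 0,0,-0.005,0,0,0, 0,0,-0.01,0,0,0, 0,0,-0.02,0,0,0, 0,0,-0.03,0,0,0, 0,0,-0.03,0,0,0, 0,0,-0.02,0,0,0, 0,0,-0.01,0,0,0, 0,0,0,0,0,0, 0,0,0,0,0,0]'
python3 - <<'E'
from h import *
S=np.array([.617,.1815,.165]); F=shaft(-4)[1]; X=S+F@[.0008,.0016,0]
im,d,K=grab("wrist"); i2,d2,K2=grab("scene")
V,U=np.mgrid[:420,:560]; Q=(pts(K,U,V,d)-X)@F
w=(im.min(2)>170)&(abs(Q[...,2]-.042)<.008)&(np.hypot(Q[...,0],Q[...,1])<.07); q=Q[w]
co=np.linalg.lstsq(np.c_[q[:,:2],np.ones(len(q))],q[:,2],rcond=None)[0]; print("plate plane",co,np.median(q[:,2]),cv2.minEnclosingCircle((q[:,:2]*1000).astype(np.float32)))
save("fin.png",np.hstack([cv2.resize(im,(400,300)),cv2.resize(i2[165:285,280:440],(400,300),interpolation=cv2.INTER_CUBIC)]))
E
```

```text
t: 17.2
tool_pos: [0.5936, 0.1835, 0.2093]
tool_rot: [-0.037, 2.621, -0.057]
contact_force: [-0.1, -0.2, -0.4]
opening: 0.0851
t 17.2 turn deg [ 0.06  0.1  -0.42] then shift mm [  0.5   0.4 -59.9]
force tool [-1.16 -0.21 -1.5 ] torque tool [-0.03  0.26 -0.01] op 0.0851
foot height mm -0.3 cam
t: 18.2
tool_pos: [0.5303, 0.1877, 0.3187]
tool_rot: [-0.037, 2.622, -0.057]
contact_force: [-0.9, -0.3, -0.8]
opening: 0.0854
plate plane [0.00014548 0.00319346 0.0421223 ] 0.04169852324383389 ((-1.0855998992919922, 0.22982782125473022), 54.82366943359375)
```

View pics/fin.png

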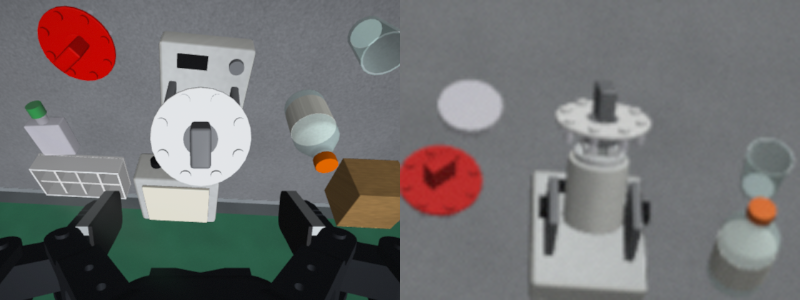

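The final picture shows the disc on the shaft in both views, wrist (200,135) and scene (603,118). Its plate plane is parallel to the flange to 0.2° and 42.1 mm above it, so it is fully home. The gripper is clear and the surroundings are undisturbed.

```bash
python3 -c "
from station import ctrl; print(ctrl.finish_job())"
```

```text
the job is handed in; nothing more can be done
None
```

The tube disc is hung on the mixer's shaft, seated home against the flange and released. I handed the job in at about 18.3 s of the 64 s allowed.

- **What I did:** I pinched the white disc by its grip and slid it down the shaft. It stopped on the drive 9.8 mm from the flange. I then pressed with 6–8 N and turned it about 9.5° until the drive slipped into the slots. The largest press, about 14 N, came when I confirmed it was home.
- **Last checks:** The plate is 42.1 mm above the flange (42 mm expected), parallel to it within 0.2° and centred within about 1 mm. The gripper is open and clear, about 125 mm back along the shaft.
- **Bystanders:** I saw nothing moved among those in the last pictures. The tip box, marker and buffer bottle were out of view then.
- **What disagreed:**
  - Before the slide, the scene camera put the disc up to about 3 mm to the side of where the wrist camera had it. I shifted 1 mm as a compromise, and the slide met no noticeable force.
  - One tool-pose reading was about 3 mm off because the arm was still settling; I corrected the position before the slide.

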